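# Sort solid from hollow distance pieces by their heft

### The arm

A 7-joint arm with a two-finger parallel gripper is mounted at the origin on the work surface. World frame = base frame: x ahead of the robot, y to its left, z up, the work surface at z = 0. Lengths are in m, angles in rad, forces in N, time in s.
With the tool pointing down it reaches from about 0.4 to 0.85 m from the base axis. Payload 10.4 kg.
Tool frame: the origin (TCP) lies at the very end of the fingers, on their centre line; the grasp point (between the pads) lies robot.grip_depth behind it (robot.grip_depth is the distance from the TCP to the grasp point, in m); z points along the fingers, y is the direction in which the jaws open and shut (so a half turn about z gives the same grasp; the last joint's range is limited). The gripper opens to 85 mm and grips with 20 to 120 N. Pads are 22 mm wide; open, the fingers measure 114 mm over their backs; the gripper's body (76 mm by 85 mm) begins 54 mm behind the grasp point. The pads swing forward as they close: fully open they stand 13 mm farther back than shut.
Start: joints at [1.312, 0.332, -0.065, 1.46, 0.022, 1.35, -0.088], TCP at [0.146, -0.608, 0.211] pointing down, gripper open.
Joint ranges: [-2.6, 2.6], [-0.5, 2.12], [-1.47, 1.34], [0.16, 2.42], [-1.27, 4.41], [0.06, 2.06], [-2.6, 2.6]. Speed limits (rad/s): [2.22, 2.22, 2.79, 2.79, 3.14, 3.14, 3.14].

### API

Orientations are given as [roll, pitch, yaw] about the fixed x, y, z axes, in that order (R = Rz(yaw) Ry(pitch) Rx(roll)).
In Python, from workcell import robot gives the robot as it stands. Calls block until the motion is done:
- robot.movep(position, orientation): joint-space move of the TCP to a pose.
- robot.movel(position, rot=None, max_speed=0.15): straight line of the TCP; rot=None keeps the orientation; max_speed is the mean speed in m/s.
- robot.set_joints(angles): joint-space move.
- robot.let_go() and robot.grab(): open the fingers fully, or close them until they stop; the grip force is fixed at half the most.
- robot.pause(seconds).
- robot.inverse_kinematics(position, orientation): joint angles nearest the present ones, or None.
- robot.read_state(): the state.
- robot.grab_frame(name): name is "scene" or "top" or "wrist"; returns the picture (384x512x3 uint8, red, green, blue); there is no depth.
- robot.camera_info(name): a dict with "camera_matrix" (3x3 intrinsics, pixels), "rvec" (rotation vector, rad) and "tvec" (3), from world to camera coordinates, as OpenCV has them. Camera axes: x right, y down, z forward; pixel columns grow to the right and rows downward; lengths in m; the calibration is good to about 2 mm. A picture is of the moment at which its call begins: read the wrist's pose just before it. camera_info takes no time and is no camera call; for the wrist camera it gives the pose at the moment of the call.
A pose or a line that the arm cannot do raises robot.IKError and nothing moves.
- robot.sign_off(): hands the job in, once; it reports no verdict.
The state is a dict: "t": time; "joint_pos": joint angles; "joint_vel": joint speeds; "effort": joint torques, N m; "eef_pos": TCP position; "ee_rot": TCP orientation; "contact_force": force on the tool from outside, world axes, zero at the start; "ft_torque": the same for the moment, N m; "grip_width": finger opening in m.
Only numpy, scipy, OpenCV 4.12 (cv2) and the standard library are available. Lean on these libraries where they do the work, as an engineer would, in place of code of your own. Each camera call takes 0.05 s, during which the arm holds its last target.

### The job

Four steel distance pieces in the plywood rack look exactly alike, but some are solid bar and some are hollow tube with capped ends. Lift each one to feel whether it is heavy or light, then put the solid ones in the deep bin and the hollow ones in the low tray. Leave the wrench, the oil can and the bracket where they are.

Things in the scene. Friction and masses are not known exactly. Their poses are not given: they have to be found in the camera images.
- rack: plywood rack fixed to the bench, 300 x 80 x 20 mm; origin under its centre on the bench, x along its length, z up. Four recesses in a row along x at -105, -35, +35 and +105 mm (70 mm apart), each holding one upright distance piece (steel, 32 mm diameter, 75 mm tall, all alike to look at, friction ordinary). A solid piece weighs about 470 g (4.6 N), a hollow one about 130 g (1.3 N), each give or take 8 per cent; two are solid and two hollow, in any order
- rack_hole0 (a point): mouth of recess 1 of the rack, counted from the rack's -x end: centre of the 36 mm wide, 10 mm deep round recess, in the rack's top face 20 mm above the bench. At the start a steel distance piece stands upright in it: a plain cylinder 32 mm in diameter and 75 mm tall, foot on the recess floor 10 mm above the bench, top 65 mm above this point. Its weight cannot be seen. This point stays with the rack when the piece is taken away
- rack_hole1 (a point): mouth of recess 2 of the rack, counted from the rack's -x end: centre of the 36 mm wide, 10 mm deep round recess, in the rack's top face 20 mm above the bench. At the start a steel distance piece stands upright in it: a plain cylinder 32 mm in diameter and 75 mm tall, foot on the recess floor 10 mm above the bench, top 65 mm above this point. Its weight cannot be seen. This point stays with the rack when the piece is taken away
- rack_hole2 (a point): mouth of recess 3 of the rack, counted from the rack's -x end: centre of the 36 mm wide, 10 mm deep round recess, in the rack's top face 20 mm above the bench. At the start a steel distance piece stands upright in it: a plain cylinder 32 mm in diameter and 75 mm tall, foot on the recess floor 10 mm above the bench, top 65 mm above this point. Its weight cannot be seen. This point stays with the rack when the piece is taken away
- rack_hole3 (a point): mouth of recess 4 of the rack, counted from the rack's -x end: centre of the 36 mm wide, 10 mm deep round recess, in the rack's top face 20 mm above the bench. At the start a steel distance piece stands upright in it: a plain cylinder 32 mm in diameter and 75 mm tall, foot on the recess floor 10 mm above the bench, top 65 mm above this point. Its weight cannot be seen. This point stays with the rack when the piece is taken away
- deep_bin: deep bin for the solid pieces: open yellow plastic box fixed to the bench, 210 (x) x 170 (y) x 75 mm high outside, the higher-walled and smaller of the two; walls and floor 5 mm thick, inside 200 x 160 mm; origin under its centre on the bench, z up
- low_tray: low tray for the hollow pieces: open yellow plastic tray fixed to the bench, 240 (x) x 180 (y) x 30 mm high outside, the lower-walled and larger of the two; walls and floor 5 mm thick, inside 230 x 170 mm; origin under its centre on the bench, z up
- wrench: bystander: steel open-ended wrench lying flat on the bench beyond the rack, origin under its middle; leave alone
- oil_can: bystander: aluminium can 60 mm in diameter, 100 mm tall, standing beyond the work, origin under its centre; leave alone
- bracket: bystander: dark steel U-shaped bracket 90 x 120 x 56 mm standing beyond the work, origin under its centre; leave alone

How it is judged:
By the outcome, as a careful person would: the job done as asked, in the order asked, and still so for the second after the job is handed in, with the robot touching nothing.
It also fails if it takes over 72 s, if anything falls off the work surface, if the arm or the gripper's body presses on something with over 40 N, if the wrist force passes 120 N, or if a joint passes its speed limit or range.

## Working session

There is one attempt and no reset: what is moved stays moved. The work goes in short steps, each a Python script; the robot and the scene stay as the last script left them, time stands still between calls to the robot, and variables do not carry over. Pictures are saved under pics/ and viewed, and the job is handed in when it is done.

```bash
ls; mkdir -p pics
python3 - <<'E'
from workcell import robot
import cv2
for n in ("scene","top","wrist"):
    ci=robot.camera_info(n); im=robot.grab_frame(n)
    cv2.imwrite(f"pics/{n}0.png",im[:,:,::-1]); print(n,ci)
s=robot.read_state(); print(s, robot.grip_depth)
E
```

```text
pics
scene {'camera_matrix': array([[393.71657679,   0.        , 258.67790729],
       [  0.        , 393.71657679, 203.55973208],
       [  0.        ,   0.        ,   1.        ]]), 'rvec': array([ 1.01121527,  2.55406688, -0.87537448]), 'tvec': array([ 0.44688819, -0.32196501,  1.22046328])}
top {'camera_matrix': array([[433.68678011,   0.        , 255.03597111],
       [  0.        , 433.68678011, 189.8191623 ],
       [  0.        ,   0.        ,   1.        ]]), 'rvec': array([ 2.18758142, -2.14747324,  0.04310892]), 'tvec': array([0.00175558, 0.60019449, 0.97619008])}
wrist {'camera_matrix': array([[289.80091475,   0.        , 250.89771353],
       [  0.        , 289.80091475, 188.46677463],
       [  0.        ,   0.        ,   1.        ]]), 'rvec': array([-2.28611801,  1.80263515,  0.2559486 ]), 'tvec': array([-0.62322767, -0.03608816,  0.37942817])}
{'t': 0.15, 'joint_pos': array([ 1.31242471,  0.3327188 , -0.06470745,  1.46074303,  0.02156515,
        1.34991668, -0.08849018]), 'joint_vel': array([ 5.79030604e-04, -2.77842200e-03, -4.86861758e-05, -4.22605553e-03,
       -7.86267546e-05,  1.86818485e-03,  2.39518071e-03]), 'effort': array([ 7.28489226e-05, -6.25826955e+01,  4.89116216e-02, -3.91852677e+01,
        1.63748406e-02,  7.36186397e-03,  2.08406851e-05]), 'eef_pos': array([ 0.14593796, -0.60740203,  0.21000622]), 'ee_rot': array([-3.14050007e+00,  1.14060356e-05,  2.35797632e-01]), 'contact_force': array([-0.15869209,  0.81443211,  0.3219547 ]), 'ft_torque': array([ 0.00642444, -0.05386536,  0.02898501]), 'grip_width': 0.08536410863452713} 0.0187
```

View pics/scene0.png

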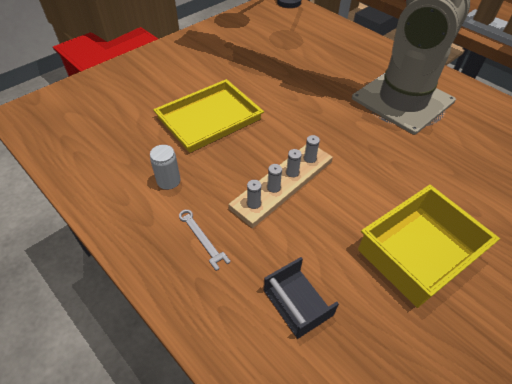

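View pics/top0.png

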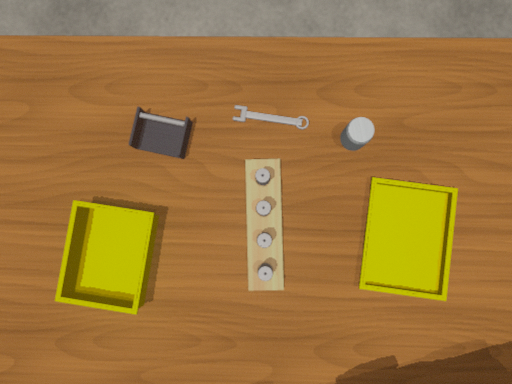

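View pics/wrist0.png

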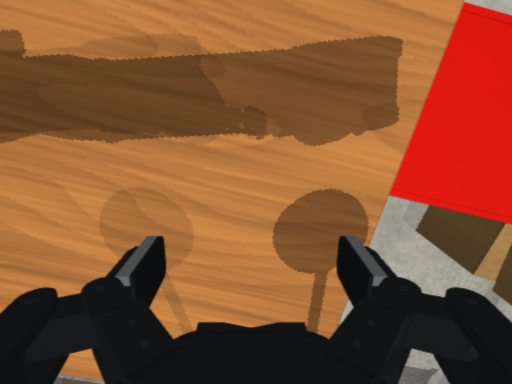

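The scene view shows the rack with four pieces, the tops at roughly (254,185), (275,170), (294,155) and (313,141). In the top view the same tops are at (263,176), (264,208), (264,240) and (265,273). The bin is centred near (107,257) in the top view and the tray near (409,238). Next I'll enlarge the crops to measure more precisely.

Run:
```python
import cv2,numpy as np
a=cv2.imread("pics/top0.png")[150:300,230:300]; b=cv2.imread("pics/scene0.png")[120:225,225:340]
a=cv2.resize(a,None,fx=4,fy=4,interpolation=cv2.INTER_CUBIC);b=cv2.resize(b,None,fx=4,fy=4,interpolation=cv2.INTER_CUBIC)
o=np.zeros((600,280+460,3),np.uint8);o[:600,:280]=a;o[:420,280:]=b
cv2.imwrite("pics/crop0.png",o)
```

```text
(no output)
```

View pics/crop0.png

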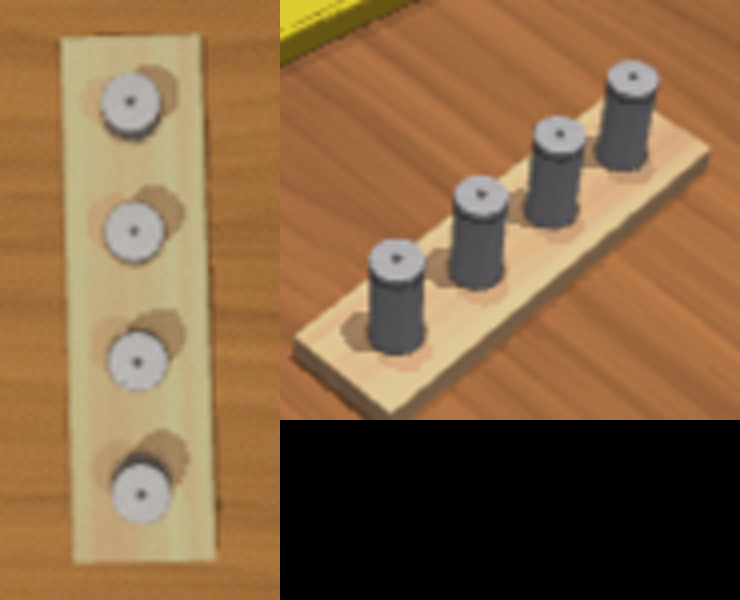

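```bash
cat > h.py <<'E'
import numpy as np,cv2
def P(ci): 
    R,_=cv2.Rodrigues(ci["rvec"]); return ci["camera_matrix"]@np.c_[R,ci["tvec"]]
def tri(c1,p1,c2,p2):
    X=cv2.triangulatePoints(P(c1),P(c2),np.float64(p1).T,np.float64(p2).T); return (X[:3]/X[3]).T
def onz(ci,p,z):
    M=P(ci); H=np.c_[M[:,:2],M[:,2]*z+M[:,3]]
    q=np.linalg.solve(H,np.c_[np.float64(p),np.ones(len(p))].T); return (q[:2]/q[2]).T
def proj(ci,X): return cv2.projectPoints(np.float64(X),ci["rvec"],ci["tvec"],ci["camera_matrix"],None)[0][:,0]
E
python3 - <<'E'
from workcell import robot
from h import *
np.set_printoptions(precision=4,suppress=True)
T=robot.camera_info("top");S=robot.camera_info("scene")
f=lambda a,o:(np.float64(a)+.5)/4-.5+np.float64(o)
t=f([(130,101),(134,231),(137,362),(141,494)],(230,150))
s=f([(117,258),(201,194),(279,133),(352,76)],(225,120))
X=tri(T,t,S,s);print(X)
print(onz(T,t,.085)); print(onz(S,s,.085))
r=onz(T,f([(61,38),(201,35),(216,560),(75,563)],(230,150)),.02);print("rack",r,r.mean(0))
b=[(73,203),(156,207),(138,312),(57,303)]
tr=[(371,178),(458,187),(446,299),(360,290)]
for n,q,z in(("bin",b,.075),("tray",tr,.03)):
    r=onz(T,q,z);print(n,r,r.mean(0), np.linalg.norm(r-np.roll(r,1,0),axis=1))
# scene check rims: tray (155,115),(224,83),(262,114),(193,146)
q=[(193,147),(155,115),(224,83),(262,114)]
print(onz(S,q,.03),onz(S,q,.03).mean(0))
q=[(430,189),(495,239),(424,297),(362,238)]
print(onz(S,q,.075),onz(S,q,.075).mean(0))
E
```

```text
[[ 0.6282 -0.0045  0.0873]
 [ 0.5583 -0.0079  0.0863]
 [ 0.4886 -0.011   0.087 ]
 [ 0.4192 -0.0144  0.0875]]
[[ 0.6281 -0.004 ]
 [ 0.5579 -0.0074]
 [ 0.488  -0.0103]
 [ 0.4183 -0.0137]]
[[ 0.6273 -0.0064]
 [ 0.5578 -0.0093]
 [ 0.4877 -0.013 ]
 [ 0.4175 -0.0168]]
rack [[ 0.6712  0.0379]
 [ 0.6742 -0.0432]
 [ 0.3748 -0.0563]
 [ 0.3712  0.0235]] [ 0.5229 -0.0095]
bin [[0.5601 0.4121]
 [0.5547 0.2273]
 [0.3279 0.2581]
 [0.3424 0.4363]] [0.4463 0.3334] [0.219  0.1849 0.2288 0.1788]
tray [[ 0.6309 -0.25  ]
 [ 0.6137 -0.4442]
 [ 0.3648 -0.4145]
 [ 0.3798 -0.2258]] [ 0.4973 -0.3336] [0.2523 0.1949 0.2507 0.1893]
[[ 0.6235 -0.2434]
 [ 0.6228 -0.4182]
 [ 0.3809 -0.4033]
 [ 0.3968 -0.2183]] [ 0.506  -0.3208]
[[0.3367 0.2698]
 [0.3574 0.4353]
 [0.5788 0.4044]
 [0.5581 0.2454]] [0.4577 0.3387]
```

Run:
```python
from workcell import robot
from h import *
from scipy.optimize import minimize
np.set_printoptions(precision=4,suppress=True)
C={n:robot.camera_info(n) for n in("top","scene")}
def box(p,d):
    c,s=np.cos(p[2]),np.sin(p[2]);o=[]
    for z in(0,d[2]):
        for a,b in((1,1),(1,-1),(-1,-1),(-1,1)):
            x,y=a*d[0]/2,b*d[1]/2;o.append((p[0]+c*x-s*y,p[1]+s*x+c*y,z))
    return o
def fit(cams,p0,d,seeds):
    M={}
    for n in cams:
        im=cv2.imread(f"pics/{n}0.png");h=cv2.cvtColor(im,cv2.COLOR_BGR2HSV)
        m=cv2.inRange(h,(25,150,50),(35,255,255));_,l,st,_=cv2.connectedComponentsWithStats(cv2.morphologyEx(m,cv2.MORPH_CLOSE,np.ones((5,5))))
        k=l[seeds[n][1],seeds[n][0]];mm=(l==k).astype(np.uint8)
        cs,_=cv2.findContours(mm,cv2.RETR_EXTERNAL,cv2.CHAIN_APPROX_NONE);M[n]=cv2.fillConvexPoly(np.zeros_like(mm),cv2.convexHull(max(cs,key=cv2.contourArea)),1)
    def cost(p):
        e=0
        for n in cams:
            h=cv2.convexHull(np.float32(proj(C[n],box(p,d))))
            z=cv2.fillConvexPoly(np.zeros((384,512),np.uint8),np.int32(np.round(h*16)),1,shift=4)
            e+=1-(z&M[n]).sum()/(z|M[n]).sum()
        return e
    r=minimize(cost,p0,method="Nelder-Mead",options=dict(initial_simplex=np.array(p0)+np.vstack([np.zeros(3),np.diag([.02,.02,.08])])))
    return r.x,r.fun
for n,p,d,s in(("bin",(.452,.336,-.09),(.21,.17,.075),{"top":(120,255),"scene":(430,250)}),("tray",(.5,-.327,-.1),(.24,.18,.03),{"top":(410,240),"scene":(210,115)})):
    for cams in(["top"],["scene"],["top","scene"]): print(n,cams,*fit(cams,p,d,s))
# IK check
for x,y in((.628,-.005),(.4185,-.0145),(.5,-.327),(.452,.336)):
    for z in(.043,.19): print(x,y,z,robot.inverse_kinematics([x,y,z],[np.pi,0,.046]))
```

```text
bin ['top'] [ 0.4424  0.3434 -0.1323] 0.06482187602135314
bin ['scene'] [ 0.4093  0.3378 -0.1549] 0.13993325917686317
bin ['top', 'scene'] [ 0.4404  0.34   -0.1269] 0.2557924181911868
tray ['top'] [ 0.4923 -0.3341 -0.1123] 0.08148148148148149
tray ['scene'] [ 0.4931 -0.3428 -0.1291] 0.03682983682983687
tray ['top', 'scene'] [ 0.4928 -0.3391 -0.1134] 0.12918727821788578
0.628 -0.005 0.043 [ 0.5149  0.608  -0.7776  1.5976  0.4597  1.1275 -1.8988]
0.628 -0.005 0.19 [ 0.5484  0.4753 -0.8364  1.4469  0.3536  1.3751 -1.8257]
0.4185 -0.0145 0.043 [ 0.7794  0.141  -0.8793  2.1258  0.1355  0.9299 -1.7012]
0.4185 -0.0145 0.19 [ 0.8951 -0.1068 -0.8942  1.9551 -0.0875  1.2546 -1.4939]
0.5 -0.327 0.043 [ 0.763   0.4393 -0.3217  1.7024  0.158   1.0253 -1.1373]
0.5 -0.327 0.19 [ 0.7673  0.3029 -0.3243  1.5532  0.0988  1.3016 -1.0943]
0.452 0.336 0.043 [-0.8353  0.3508  0.1357  1.8165 -0.0561  0.978  -2.2013]
0.452 0.336 0.19 [-0.838   0.2056  0.1353  1.6658 -0.0288  1.2721 -2.2219]
```

View overlay.

Run:
```python
from workcell import robot
from h import *
def rim(p,d):
    c,s=np.cos(p[2]),np.sin(p[2]);return [(p[0]+c*a*d[0]/2-s*b*d[1]/2,p[1]+s*a*d[0]/2+c*b*d[1]/2,d[2]) for a,b in((1,1),(1,-1),(-1,-1),(-1,1))]
o=[]
for n in("top","scene"):
    ci=robot.camera_info(n);im=cv2.imread(f"pics/{n}0.png")
    im=cv2.resize(im,None,fx=3,fy=3,interpolation=cv2.INTER_CUBIC)
    for p,d in(((.445,.340,-.125),(.21,.17,.075)),((.495,-.335,-.115),(.24,.18,.03))):
        q=proj(ci,rim(p,d)); cv2.polylines(im,[np.int32((q+.5)*3)],True,(255,0,0),1)
    for (x0,y0) in ([(45,170),(345,170)] if n=="top" else [(355,180),(145,70)]):
        c=im[y0*3:y0*3+300+105,x0*3:x0*3+399][:300 if n=="scene_" else 405]; o.append(cv2.resize(cv2.copyMakeBorder(c,0,405-c.shape[0],0,399-c.shape[1],0),(400,300)))
cv2.imwrite("pics/ov.png",np.vstack([np.hstack(o[:2]),np.hstack(o[2:])]))
```

```text
(no output)
```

View pics/ov.png

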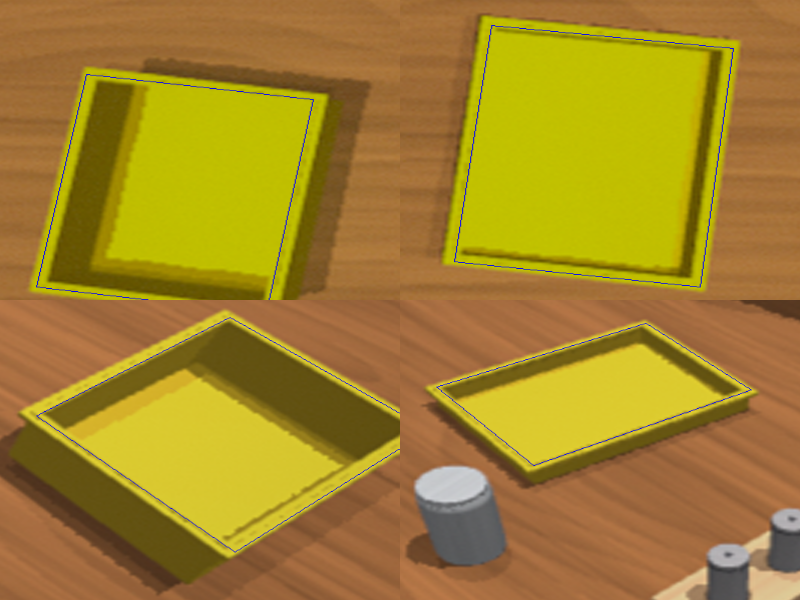

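The boxes have a small lip, and the fits line up with it: bin centre about (.447,.339), tray about (.498,-.332). I'll start with the piece nearest the robot and weigh it.

```bash
cat >> h.py <<'E'
from workcell import robot
PC=np.array([[.6282,-.0045],[.5583,-.0079],[.4886,-.011],[.4192,-.0144]])[::-1]  # index 0 = rack -x end
RY=.046; ZG=.043; ZT=.17
BOX={"bin":(.447,.339,-.125),"tray":(.498,-.332,-.115)}
def rot(y): return [np.pi,0,y]
def F(n=8):
    robot.pause(.25); a=[]
    for _ in range(n): a.append(robot.read_state()["contact_force"]); robot.pause(.03)
    a=np.array(a); return a.mean(0),a.std(0)
def pick(i,first=False):
    x,y=PC[i]
    if first: robot.movep([x,y,ZT],rot(RY))
    else: robot.movel([x,y,ZT],rot(RY),max_speed=.3)
    f0,_=F(); robot.movel([x,y,ZG],max_speed=.13)
    robot.grab(); w=robot.read_state()["grip_width"]
    robot.movel([x,y,ZT],max_speed=.13); f1,s=F()
    st=robot.read_state()
    print(i,"w",w,st["grip_width"],"f0",f0.round(2),"f1",f1.round(2),"sd",s.round(2),"dF",(f1-f0).round(2),"t",st["t"])
    return f1-f0
def place(b,k):
    x,y,a=BOX[b]; d=(.045,-.045)[k]; x+=d*np.cos(a); y+=d*np.sin(a)
    robot.movel([x,y,ZT],rot(a),max_speed=.3); robot.movel([x,y,.0415],max_speed=.12)
    robot.let_go(); robot.movel([x,y,ZT],max_speed=.2)
    print("placed",b,k,"t",robot.read_state()["t"])
E
python3 - <<'E'
from h import *
pick(0,True)
cv2.imwrite("pics/s1.png",robot.grab_frame("scene")[:,:,::-1])
E
```

```text
0 w 0.0299068848571494 0.030561786459646308 f0 [0.24 0.2  0.29] f1 [-0.29  0.39 -4.92] sd [0.42 0.52 0.5 ] dF [-0.53  0.19 -5.22] t 6.3167
```

View pics/s1.png

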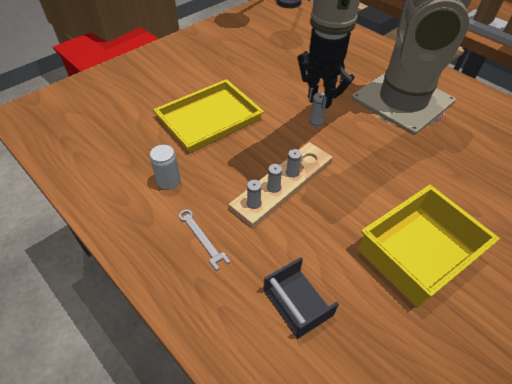

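The picture shows the piece hanging upright in the gripper near (318,110), with its recess empty near (310,158). The force change of about -5.2 N means it is solid, so it goes in the bin.

Run:
```python
from h import *
place("bin",1)
cv2.imwrite("pics/s2.png",robot.grab_frame("scene")[:,:,::-1])
```

```text
placed bin 1 t 13.85
```

View pics/s2.png

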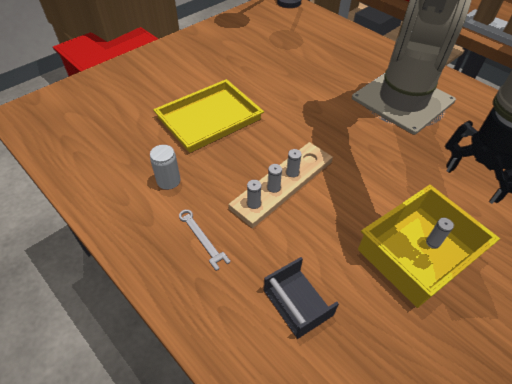

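The first piece stands in the bin at about (440,232). Picking the next one.

Run:
```python
from h import *
d=pick(1)[2]
if d<-3.6: place("bin",0)
elif -2.2<d<-.5: place("tray",1)
else: print("unsure")
cv2.imwrite("pics/s3.png",robot.grab_frame("scene")[:,:,::-1])
```

```text
1 w 0.030117155788525158 0.029987602133127334 f0 [-0.29  0.08 -0.16] f1 [ 0.02  0.09 -1.69] sd [0.43 0.57 0.61] dF [ 0.31  0.   -1.53] t 19.1
placed tray 1 t 22.9
```

View pics/s3.png

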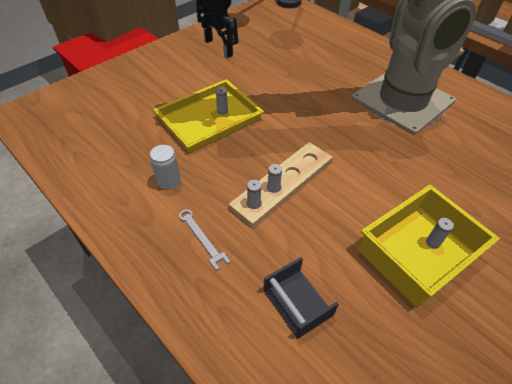

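The second piece is hollow (-1.5 N) and stands in the tray at (222,100). Next piece.

Run:
```python
from h import *
d=pick(2)[2]
if d<-3.6: place("bin",0)
elif -2.2<d<-.5: place("tray",0)
else: print("unsure")
cv2.imwrite("pics/s4.png",robot.grab_frame("scene")[:,:,::-1])
```

```text
2 w 0.030284437898802936 0.029917556021210143 f0 [-0.04 -0.23  0.09] f1 [-0.21 -0.34 -4.81] sd [0.68 0.38 0.48] dF [-0.18 -0.11 -4.9 ] t 28.05
placed bin 0 t 31.95
```

View pics/s4.png

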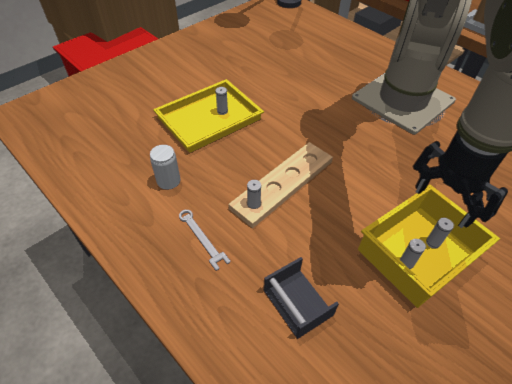

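The third piece is solid (-4.9 N), and the bin now holds two upright pieces at (440,232) and (414,252). The last piece should therefore be hollow, but I'll weigh it too.

```bash
python3 - <<'E'
from h import *
d=pick(3)[2]
if -2.2<d<-.5: place("tray",0)
else: print("unsure")
for n in("scene","top"): cv2.imwrite(f"pics/{n}5.png",robot.grab_frame(n)[:,:,::-1])
E
python3 -c "
import cv2,numpy as np
cv2.imwrite('pics/f.png',cv2.resize(np.hstack([cv2.imread('pics/scene5.png'),cv2.imread('pics/top5.png')]),(800,300)))"
```

```text
3 w 0.03009717386212284 0.030200193679169686 f0 [ 0.08 -0.05  0.32] f1 [-0.39  0.15 -0.98] sd [0.45 0.46 0.49] dF [-0.46  0.2  -1.3 ] t 37.2
placed tray 0 t 41.0833
```

View pics/f.png

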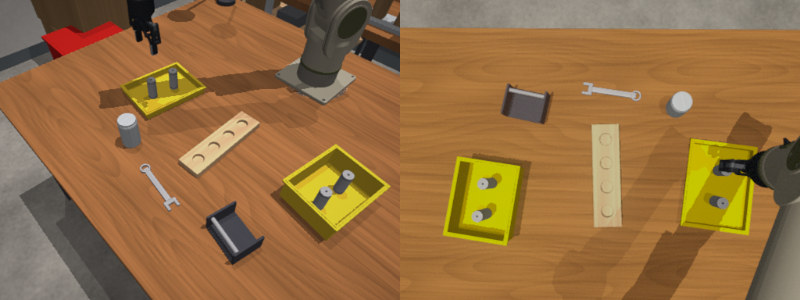

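The rack is empty, with two pieces upright in the bin (scene half, about (324,195) and (346,182)) and two in the tray (about (152,87) and (173,77)). The bystanders haven't moved and the gripper is clear, so I'm handing in.

Run:
```python
from workcell import robot
print(robot.read_state()["t"]); robot.sign_off()
```

```text
41.1833
the job is handed in; nothing more can be done
```

All four distance pieces are sorted, and the job was handed in at 41.2 s, inside the 72 s limit.

| Recess (from the rack's -x end) | Force change on lifting | Piece | Placed in |
|---|---|---|---|
| 1 | -5.2 N | solid | deep bin |
| 2 | -1.5 N | hollow | low tray |
| 3 | -4.9 N | solid | deep bin |
| 4 | -1.3 N | hollow | low tray |

**Last checks:** the final scene and top pictures showed the rack empty, with two pieces upright in the bin and two in the tray. The gripper was open and clear. The wrench, oil can and bracket looked unmoved.

**Disagreements:**
- **Weights:** the solid pieces read 6–13 % above the nominal 4.6 N. The first one, at 13 %, is beyond the stated 8 % spread, but the readings had about 0.5 N of noise and both kinds stayed well apart.
- **Heights:** the piece tops measured 86–87 mm from two views, against 85 mm in the text.
- **Box positions:** the automatic outline fits of the bin and tray were poor. Box corners picked by eye differed by about 1 cm between the two cameras, probably because of a lip on the rim, so I corrected the centres by eye from an overlay.

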